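# Set the tackle dryer's fan and hold its lid open

### The job

Let the damp out of the tackle dryer: with its lid still shut, turn the fan knob until its pointer stands on the one long mark of the scale, then raise the lid by the bar at its front until it stands open at 50 degrees from shut. The lid falls if let go, so finish still holding it there, steady, with the gripper; do not move the other tackle.

Things in the scene. Friction and masses are not known exactly. Their poses are not given: they have to be found in the camera images.
- dryer: tackle dryer, fixed: a grey plastic box 170 (x) x 240 (y) x 95 mm tall with a lid, and a fan unit 150 (x) x 140 (y) x 70 mm tall joined to the box's right (-y) side, its centre at y = -190 mm. Origin: centre of the box's underside, on the shelf. x points away from the robot, z up; the front (-x) roughly faces the robot
- fan_knob (a joint): angle of the fan knob, rad. 0: pointer to the dryer's front (-x); grows clockwise seen from above, so the pointer's direction in the dryer frame is (-cos q, sin q). Range 0 to 4.8, stops at both ends; turns with light friction (0.05 N m) and stays where it is left. The long mark is at 2.356 (135 degrees)
- fan_knob_grip (a point): on the knob's upright axis at gripping height, 107 mm above the shelf. Black knob: disc 52 mm across and 8 mm high, on it an upright bar 50 mm long, 14 mm thick, its top 7 mm above this point, its flanks reaching 23 mm below; the bar lies along the pointer. Pointer end: aluminium nose and line; other end plain. Site axes turn with the knob: -x is the pointer's direction
- long_mark (a point): middle of the one long scale mark (22 x 4 mm, aluminium on a black disc 128 mm across round the knob), 51 mm from the knob's axis. The other six marks are 8 x 2 mm; the seven stand 45 degrees apart, the long one fourth clockwise from the front
- lid (a joint): opening angle of the dryer's lid (panel 170 x 240 x 8 mm, grey rim round a clear pane; 0.25 to 0.5 kg), rad: 0 shut (lid level), grows as the front edge rises; stop at 1.4. The hinge is free and nothing props the lid: it falls shut when let go from any angle. 50 degrees is 0.873
- lid_hinge (a point): middle of the lid's hinge line, at the box's far (+x) top edge: 85 mm behind the dryer's origin, 100 mm above the shelf; the line runs along the dryer's y. Does not move with the lid
- lid_bar (a point): middle of the lid's handle: a round steel bar 10 mm thick, 110 mm long along the dryer's y, held by a 10 mm leg at each end, 35 mm in front of the lid's front edge, in the lid's mid-plane, with free space around it. 205 mm from lid_hinge; lid shut: level with the hinge (100 mm above the shelf)
- reel: grey aluminium spinning reel lying flat, about 130 x 105 x 70 mm. Bystander, leave it. Origin: centre of its underside
- bobber: orange plastic egg-shaped float standing upright, 46 mm across, 100 mm tall. Bystander, leave it. Origin: centre of its underside
- sinker_a: stainless steel bell-shaped sinker standing upright, 34 mm across, 50 mm tall. Bystander, leave it. Origin: centre of its underside
- sinker_b: a second sinker, the same as sinker_a. Bystander, leave it
- mug: white ceramic mug, 80 mm across, 85 mm tall. Bystander, leave it. Origin: centre of its underside
- tray_drawer0_handle (a point): handle of the half-open drawer of the green plastic tackle tray (tray 240 x 240 x 100 mm) at the right. Bystander, leave it as it is

How it is judged (in metres and radians):
On the way:
1. the fan knob points at the long mark while the lid is still shut (value of joint fan_knob between 2.216 and 2.496 rad and value of joint lid below 0.1 rad), for 0.2 s.
At the end, for the whole second after the job is handed in: the lid stands steady at 50 degrees from shut (within 6.5 degrees), held by the gripper's fingers, and the knob's pointer is still on the long mark (within 8 degrees) (value of joint fan_knob between 2.216 and 2.496 rad and value of joint lid between 0.758 and 0.988 rad and velocity of joint lid between -0.1 and 0.1 rad/s and contact force between the fingers and lid above 0.3 N); the arm keeps its last pose, push and grip.
It fails at once if a bystander is moved (more than 25 mm) (distance of any of reel, bobber, sinker_a, sinker_b, mug, tray_drawer0_handle from where it was at the start of the episode above 0.025 m).
It also fails if it takes over 64 s, if anything falls off the work surface, if the arm or the gripper's body presses on something with over 40 N, if the wrist force passes 120 N, or if a joint passes its speed limit or range.

### The arm

A 6-joint arm with a two-finger parallel gripper is mounted at the origin on the work surface. World frame = base frame: x ahead of the robot, y to its left, z up, the work surface at z = 0. Lengths are in mm, angles in rad, forces in N, time in s.
With the tool pointing down it reaches from about 275 to 750 mm from the base axis. Payload 10.2 kg.
Tool frame: the origin (TCP) lies at the very end of the fingers, on their centre line; the grasp point (between the pads) lies 19 mm behind it; x points along the fingers, y is the direction in which the jaws open and shut, and the axes are right-handed (so a half turn about x gives the same grasp; the last joint's range is limited). The gripper opens to 85 mm and grips with 20 to 120 N. Pads are 22 mm wide; open, the fingers measure 114 mm over their backs; the gripper's body (76 mm by 85 mm) begins 54 mm behind the grasp point. The pads swing forward as they close: fully open they stand 13 mm farther back than shut.
Start: joints at [1.119, 0.313, 1.498, -0, 1.331, -0.223], TCP at [119.087, 511.321, 231.294] pointing down, gripper open.
Joint ranges: [-2.94, 2.94], [-0.97, 2.17], [0.19, 2.56], [-1.23, 4.37], [0.02, 3.11], [-2.88, 2.88]. Speed limits (rad/s): [2.39, 2.39, 3.01, 3.14, 3.14, 3.14].

### API

Orientations are given as a unit quaternion [w, x, y, z].
In Python, from rig import ctrl, viewer, order gives the robot as it stands. The module is installed in compiled form; this text tells all that it offers.
- The arm moves only by the tool carry_out, never from a script. Its argument "deltas" is a list of rows, each a list of 7 numbers: the gripper command: -1 is fully open, 1 is shut, values between are in proportion, then the shift along the tool's x, y, z in mm, then the turn, a rotation vector about the tool's x, y, z in degrees. A call has exactly 5 rows; each row is the pose to reach, as a shift and turn from the pose commanded when the call began, along the tool's axes at that moment; what a row does not reach only later rows make up. A row lasts 1/8 s, in which the tool goes at most 62.5 mm and 10.7 degrees, less where a joint would pass 70% of its speed; a pose out of reach is approached as far as the arm can. A call with a gripper value outside its range is refused whole. The fingers move at their own pace and stop on an object; "newtons" is the grip in N (left out, the last holds). Time passes only in rows, so rows that repeat a pose let the fingers close, or fill a call up. It gives the time, the measured TCP pose, the force and the opening at its end, in the units of the state.
- ctrl.sense(): the state, without advancing time (a new reading comes with each control period).
- viewer.capture(name): name is "side" or "top" or "wrist"; returns the picture (384x512x3 uint8, red, green, blue); there is no depth.
- viewer.calibration(name): a dict with "fx", "fy", "cx", "cy" (pixels), "k1" (the pictures are not rectified: a ray, as slopes to the right and down, at radius r is drawn at 1 + k1 r^2 times it, then the intrinsics apply), "xyz" and "attitude" of the camera in the world; the wrist camera has in their place "T_tool_cam" (4x4, takes a point from camera to tool coordinates, whose origin is the TCP and whose axes are the tool frame's). Camera axes: x right, y down, z forward; pixel columns grow to the right and rows downward; lengths in mm; the calibration is good to about 2 mm. A picture is of the moment at which its call begins: read the wrist's pose just before it. calibration takes no time and is no camera call.
- order.finish_job(): hands the job in, once; it reports no verdict.
The state is a dict: "time_s": time; "joints": joint angles; "dq": joint speeds; "tau": joint torques, N m; "eef_pos": TCP position; "ee_rot": TCP orientation; "force": force on the tool from outside, world axes, zero at the start; "wrist_torque": the same for the moment, N m; "grip_width": opening from 0.0 (shut) to 1.0 (fully open).
Only numpy, scipy, OpenCV 4.12 (cv2) and the standard library are available. Lean on these libraries where they do the work, as an engineer would, in place of code of your own. Each camera call takes 0.05 s, during which the arm holds its last target. There are 200 camera calls.

## Working session

There is one attempt and no reset: what is moved stays moved. The work goes in short steps, Python scripts to look and compute and a tool call to move; the robot and the scene stay as the last step left them, time stands still between calls to the robot, and variables do not carry over. Pictures are saved under pics/ and viewed, about 8 in all and at most 12, crops included, and the job is handed in when it is done.

Besides the shell and the picture viewer there is one more tool, called after "Emit:" as name([rows], argument=value, ...), one row to a line, values as JSON. carry_out: Moves the arm, as the interface text tells. Its arguments: {"type":"object","properties":{"deltas":{"type":"array"},"newtons":{"type":"number"}},"required":["deltas"]}

```bash
mkdir -p pics; python3 - <<'E'
from rig import ctrl, viewer
import cv2
s=ctrl.sense();print(s)
for n in("top","side"):
    cv2.imwrite(f"pics/{n}0.png",viewer.capture(n)[:,:,::-1]);print(viewer.calibration(n))
print(viewer.calibration("wrist"))
E
```

```text
{'time_s': 0.0, 'joints': array([ 1.11856686e+00,  3.13471659e-01,  1.49842864e+00,  5.97222819e-06,
        1.33096762e+00, -2.23404775e-01]), 'dq': array([ 0.00068347, -0.00065494, -0.00081663,  0.0012235 ,  0.00093878,
        0.0022679 ]), 'tau': array([ 1.82471162e-03, -4.12268007e+01, -2.59739774e+01, -7.69285316e-05,
        4.22099591e-03,  1.79113172e-06]), 'eef_pos': array([118.99045625, 511.08641466, 230.72715909]), 'ee_rot': array([ 0.70233218,  0.08030113,  0.70263492, -0.08115056]), 'force': array([ 0.28166054,  0.33975623, -0.4568671 ]), 'wrist_torque': array([ 0.02311531, -0.02852585,  0.00181752]), 'grip_width': 0.9994778531980572}
{'fx': 368.35153331444235, 'fy': 368.35153331444235, 'cx': 251.3489800043762, 'cy': 193.7817912621342, 'k1': -0.0499898654123036, 'xyz': array([ 414.84496221,  -41.27053146, 1234.70349551]), 'attitude': array([ 0.03982024, -0.69902635,  0.7130829 , -0.03590655])}
{'fx': 486.00279984629617, 'fy': 486.00279984629617, 'cx': 259.4037227673644, 'cy': 189.57202649160033, 'k1': -0.12197691931127636, 'xyz': array([ -40.28202763,  808.29345462, 1134.74375629]), 'attitude': array([ 0.10809734, -0.25706407,  0.88581114, -0.37090652])}
{'fx': 338.2367244199644, 'fy': 338.2367244199644, 'cx': 252.277097002573, 'cy': 188.86778044041384, 'k1': 0.03477045814751269, 'T_tool_cam': array([[-7.89599368e-04, -2.70480897e-01,  9.62725018e-01,
        -1.42802218e+02],
       [ 9.99999688e-01, -2.36009439e-04,  7.53863319e-04,
         3.92632566e-01],
       [ 2.33065655e-05,  9.62725313e-01,  2.70480998e-01,
        -6.76063985e+01],
       [ 0.00000000e+00,  0.00000000e+00,  0.00000000e+00,
         1.00000000e+00]])}
```

View pics/top0.png

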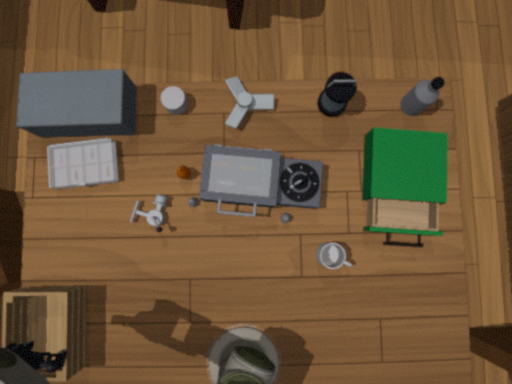

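View pics/side0.png

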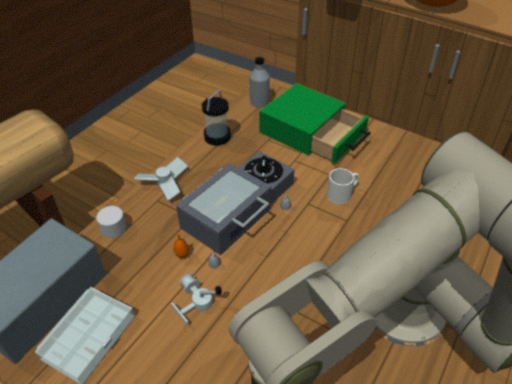

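```bash
cat > h.py <<'E'
from rig import ctrl, viewer
import numpy as np, cv2
from scipy.spatial.transform import Rotation as R
def rot(q): return R.from_quat([q[1],q[2],q[3],q[0]])
def cam(n,s=None):
    c=viewer.calibration(n)
    if n=="wrist":
        s=s or ctrl.sense(); T=c["T_tool_cam"]; Rt=rot(s["ee_rot"]).as_matrix()
        return c,Rt@T[:3,:3],Rt@T[:3,3]+s["eef_pos"]
    return c,rot(c["attitude"]).as_matrix(),np.array(c["xyz"])
def K(c): return np.array([[c["fx"],0,c["cx"]],[0,c["fy"],c["cy"]],[0,0,1]]),np.array([c["k1"],0,0,0.])
def px2w(cm,uv,z):
    c,Rm,p=cm; k,d=K(c)
    n=cv2.undistortPoints(np.array([[uv]],float),k,d)[0,0]
    r=Rm@np.r_[n,1]; return p+r*(z-p[2])/r[2]
def w2px(cm,P):
    c,Rm,p=cm; k,d=K(c)
    q=(np.atleast_2d(P)-p)@Rm
    return cv2.projectPoints(q,np.zeros(3),np.zeros(3),k,d)[0][:,0]
E
python3 - <<'E'
from h import *
im=cv2.imread("pics/top0.png")[135:225,180:330]
cv2.imwrite("pics/c0.png",cv2.resize(im,None,fx=5,fy=5,interpolation=cv2.INTER_CUBIC))
E
```

```text
(no output)
```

View pics/c0.png

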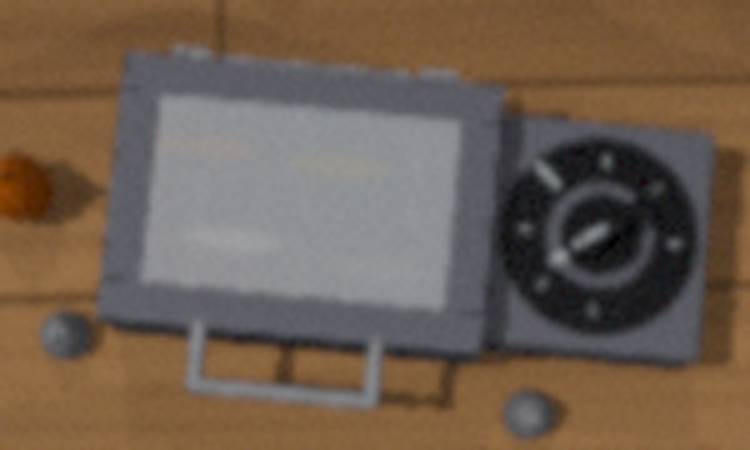

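```bash
python3 - <<'E'
from h import *
cm=cam("top")
f=lambda x,y:((x+.5)/5-.5+180,(y+.5)/5-.5+135)
def P(x,y,z): return px2w(cm,f(x,y),z).round(1)
# marks order: 0,45,90,135,180,225,270 (deg)
mk=[(593,310),(541,285),(525,228),(548,175),(607,160),(657,187),(674,243)]
rad=[51]*7
W=np.array([P(*m,72)[:2] for m in mk]); print(W)
# fit centre+yaw: model angle; dryer frame dir (-cos q, sin q)
q=np.arange(7)*np.pi/4
D=np.c_[-np.cos(q),np.sin(q)]
from scipy.optimize import least_squares
def res(p):
    c,s=np.cos(p[2]),np.sin(p[2]);Rm=np.array([[c,-s],[s,c]])
    return (D*p[3]@Rm.T+p[:2]-W).ravel()
r=least_squares(res,[500,-170,0,51]);print("knob",r.x,np.degrees(r.x[2]),"rms",np.sqrt(np.mean(r.fun**2)))
c,s=np.cos(r.x[2]),np.sin(r.x[2]);Rm=np.array([[c,-s],[s,c]])
o=r.x[:2]-Rm@[0,-190]; print("origin",o)
print("bar ends",P(190,385,100),P(375,402,100),"pred bar mid",o+Rm@[-120,0])
for n,p in dict(reel=None).items():pass
print("nose", P(557,260,88), P(607,230,114),P(575,246,114))
print("sinkers",P(66,335,25),P(530,413,25),"bobber",P(22,188,50))
n=P(557,260,84)[:2]-r.x[:2]; n=Rm.T@n; print("q",np.degrees(np.arctan2(n[1],-n[0])))
E
```

```text
[[ 528.  -184.5]
 [ 544.6 -151.9]
 [ 581.3 -142.9]
 [ 615.3 -158.6]
 [ 624.2 -196.7]
 [ 606.1 -228.1]
 [ 569.8 -237.5]]
knob [ 5.75873450e+02 -1.90051199e+02 -1.16920545e-01  4.86588921e+01] -6.699053764153848 rms 0.7567821991781558
origin [598.03777354  -1.34840933]
bar ends [483.8  69.  100. ] [471.  -44.9 100. ] pred bar mid [478.85706439  12.65011086]
nose [ 558.4 -160.9   88. ] [ 573.1 -189.5  114. ] [ 563.6 -169.6  114. ]
sinkers [523. 158.  25.] [ 465.5 -146.7   25. ] bobber [617.7 182.5  50. ]
q 52.65773567483771
```

```bash
cat >> h.py <<'E'
YAW=np.radians(-6.7)
def down(jaw_deg,pitch=0):
    "tool x down (pitched by pitch deg toward the horizontal heading 90 deg left of.. ) with jaw axis y at world yaw"
    a=np.radians(jaw_deg); y=np.array([np.cos(a),np.sin(a),0]); x=np.array([0,0,-1.])
    M=np.c_[x,y,np.cross(x,y)]
    return R.from_matrix(M)
def delta(pos,Rt,s=None):
    s=s or ctrl.sense(); R0=rot(s["ee_rot"])
    return np.r_[R0.inv().apply(np.array(pos)-s["eef_pos"]),(R0.inv()*Rt).as_rotvec(degrees=True)].round(1)
E
python3 - <<'E'
from h import *
s=ctrl.sense();M=rot(s["ee_rot"]).as_matrix();print(M.round(3),"jaw yaw",np.degrees(np.arctan2(M[1,1],M[0,1])), "j1-j6 etc",np.degrees(s["joints"][[0,5]]))
for j in (28.3,-151.7): print(j,delta((576,-190,250),down(j)))
E
```

```text
[[-0.     0.227  0.974]
 [-0.001  0.974 -0.227]
 [-1.    -0.001 -0.   ]] jaw yaw 76.8863584429793 j1-j6 etc [ 64.08817505 -12.79817648]
28.3 [-1.870e+01 -5.792e+02  6.041e+02  4.860e+01  0.000e+00  1.000e-01]
-151.7 [-1.870e+01 -5.792e+02  6.041e+02 -1.314e+02 -1.000e-01  0.000e+00]
```

Emit:
carry_out([
  [-1,-19,-579,604,48.6,0,0],
  [-1,-19,-579,604,48.6,0,0],
  [-1,-19,-579,604,48.6,0,0],
  [-1,-19,-579,604,48.6,0,0],
  [-1,-19,-579,604,48.6,0,0],
], newtons=40)

```text
time_s: 0.72
eef_pos: [290.3, 247.8, 238.4]
ee_rot: [0.606, 0.364, 0.606, -0.364]
force: [1.3, 0.2, 1.0]
grip_width: 1.001
```

```bash
python3 - <<'E'
from h import *
print(ctrl.sense()['eef_pos'],delta((576,-190,250),down(28.3)))
E
```

```text
[290.27538882 247.83085513 238.40887697] [-1.150e+01  4.610e+01  5.208e+02 -2.000e-01  0.000e+00 -0.000e+00]
```

Emit:
carry_out([
  [-1,-11,46,521,0,0,0],
  [-1,-11,46,521,0,0,0],
  [-1,-11,46,521,0,0,0],
  [-1,-11,46,521,0,0,0],
  [-1,-11,46,521,0,0,0],
])

```text
time_s: 1.35
eef_pos: [462.1, -13.4, 244.9]
ee_rot: [0.607, 0.363, 0.607, -0.363]
force: [0.4, 0.7, -0.0]
grip_width: 1.003
```

```bash
python3 - <<'E'
from h import *
print(ctrl.sense()['eef_pos'],delta((576,-190,250),down(28.3)))
E
```

```text
[462.10490389 -13.420214   244.87385386] [ -5.2  16.7 209.5  -0.   -0.   -0. ]
```

Emit:
carry_out([
  [-1,-5,17,209,0,0,0],
  [-1,-5,17,209,0,0,0],
  [-1,-5,17,209,0,0,0],
  [-1,-5,17,209,0,0,0],
  [-1,-5,17,209,0,0,0],
])

```text
time_s: 1.98
eef_pos: [575.4, -188.3, 248.8]
ee_rot: [0.606, 0.363, 0.607, -0.363]
force: [-0.4, 0.4, -0.3]
grip_width: 1.0
```

```bash
python3 - <<'E'
from h import *
s=ctrl.sense();cm=cam("wrist",s);im=viewer.capture("wrist")[:,:,::-1].copy()
print(s['eef_pos'],s['joints'].round(2))
cv2.imwrite("pics/w1raw.png",im)
kz=w2px(cm,[[576,-190,84],[576,-190,114]]);print(kz)
cv2.imwrite("pics/w1.png",cv2.resize(im,None,fx=1.5,fy=1.5))
E
```

```text
[ 575.44636059 -188.33854935  248.75605135] [-0.51  0.48  1.2   0.    1.45 -1.  ]
[[250.90635409 172.32320666]
 [250.77604767 180.16243732]]
```

View pics/w1.png

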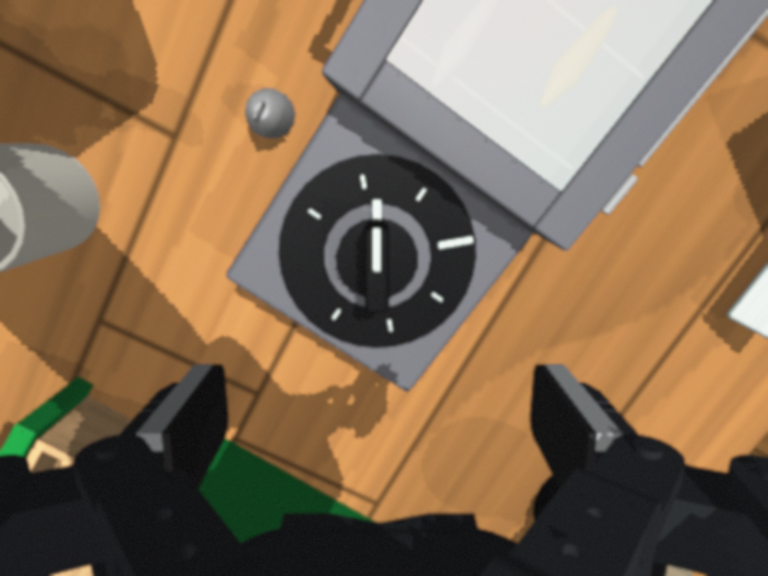

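```bash
python3 - <<'E'
from h import *
from scipy.optimize import least_squares
cm=cam("wrist")
f=lambda x,y:((x+.5)/1.5-.5,(y+.5)/1.5-.5)
mk=[(314,213),(363,181),(421,194),(456,243),(437,297),(390,325),(336,314)]
W=np.array([px2w(cm,f(*m),72)[:2] for m in mk])
q=np.arange(7)*np.pi/4; D=np.c_[-np.cos(q),np.sin(q)]
def res(p):
    c,s=np.cos(p[2]),np.sin(p[2]);Rm=np.array([[c,-s],[s,c]])
    return (D*p[3]@Rm.T+p[:2]-W).ravel()
r=least_squares(res,[576,-190,-.1,51]);p=r.x;print(p,np.degrees(p[2]),np.sqrt(np.mean(r.fun**2)))
a=px2w(cm,f(376.5,225),114);b=px2w(cm,f(376.5,270),114)
d=a-b;print("bar from -x cw deg world",np.degrees(np.arctan2(d[1],-d[0])),"q",np.degrees(np.arctan2(d[1],-d[0])+p[2]))
c,s=np.cos(p[2]),np.sin(p[2]);Rm=np.array([[c,-s],[s,c]]);o=p[:2]-Rm@[0,-190];print("o",o,"bar",o+Rm@[-120,0],"hinge",o+Rm@[85,0])
print(delta((p[0],p[1],90),down(28.3)))
E
```

```text
[ 5.76792210e+02 -1.89485756e+02 -1.15439797e-01  4.85716333e+01] -6.614213182943108 0.7357560369262702
bar from -x cw deg world 61.8015516613977 q 55.1873384784546
o [598.67708801  -0.75035339] bar [479.47578125  13.07167498] hinge [683.11134696 -10.54095683]
[ 1.593e+02  5.000e-01  3.000e+00 -0.000e+00 -1.000e-01  0.000e+00]
```

Emit:
carry_out([
  [-0.3,60,0,3,0,0,0],
  [-0.3,110,0,3,0,0,0],
  [-0.3,140,0,3,0,0,0],
  [-0.3,158,0,3,0,0,0],
  [-0.3,158,0,3,0,0,0],
])

```text
time_s: 2.65
eef_pos: [576.5, -189.3, 91.8]
ee_rot: [0.607, 0.362, 0.608, -0.362]
force: [0.1, -0.1, 1.0]
grip_width: 0.65
```

Emit:
carry_out([
  [1,0,0,0,0,0,0],
  [1,0,0,0,0,0,0],
  [1,0,0,0,0,0,0],
  [1,0,0,0,0,0,0],
  [1,0,0,0,0,0,0],
], newtons=40)

```text
time_s: 3.28
eef_pos: [575.8, -191.1, 93.4]
ee_rot: [0.607, 0.362, 0.607, -0.364]
force: [-11.3, -3.7, 8.9]
grip_width: 0.157
```

Emit:
carry_out([
  [1,0,0,0,8,0,0],
  [1,0,0,0,16,0,0],
  [1,0,0,0,24,0,0],
  [1,0,0,0,32,0,0],
  [1,0,0,0,40,0,0],
])

```text
time_s: 3.9
eef_pos: [575.8, -191.2, 93.4]
ee_rot: [-0.445, -0.548, -0.445, 0.55]
force: [-11.1, -3.6, 9.1]
grip_width: 0.156
```

Emit:
carry_out([
  [1,0,0,0,10,0,0],
  [1,0,0,0,20,0,0],
  [1,0,0,0,30,0,0],
  [1,0,0,0,40,0,0],
  [1,0,0,0,40,0,0],
])

```text
time_s: 4.53
eef_pos: [575.8, -191.3, 93.4]
ee_rot: [-0.232, -0.667, -0.231, 0.669]
force: [-11.5, -3.8, 8.7]
grip_width: 0.154
```

Emit:
carry_out([
  [1,0,0,0,0,0,0],
  [1,0,0,0,0,0,0],
  [-0.3,0,0,0,0,0,0],
  [-0.3,0,0,0,0,0,0],
  [-0.3,0,0,0,0,0,0],
])

```text
time_s: 5.15
eef_pos: [577.0, -189.9, 92.0]
ee_rot: [0.232, 0.668, 0.232, -0.668]
force: [0.6, 0.7, -0.5]
grip_width: 0.65
```

Emit:
carry_out([
  [-0.3,-50,0,0,0,0,0],
  [-0.3,-100,0,0,0,0,0],
  [-0.3,-150,0,0,0,0,0],
  [-0.3,-160,0,0,0,0,0],
  [-0.3,-160,0,0,0,0,0],
])

```text
time_s: 5.78
eef_pos: [576.9, -190.0, 251.7]
ee_rot: [0.232, 0.668, 0.232, -0.668]
force: [-0.1, -0.7, -0.8]
grip_width: 0.651
```

```bash
python3 - <<'E'
from h import *
s=ctrl.sense();cm=cam("wrist",s);im=viewer.capture("wrist")[:,:,::-1].copy()
M=rot(s["ee_rot"]).as_matrix();print(s['eef_pos'],s['joints'].round(2),np.degrees(np.arctan2(M[1,1],M[0,1])))
cv2.imwrite("pics/w2.png",cv2.resize(im,None,fx=1.5,fy=1.5))
E
```

```text
[ 576.87507486 -189.95565063  251.72099065] [-0.51  0.49  1.19  0.    1.46  0.39] -51.702655726665995
```

View pics/w2.png

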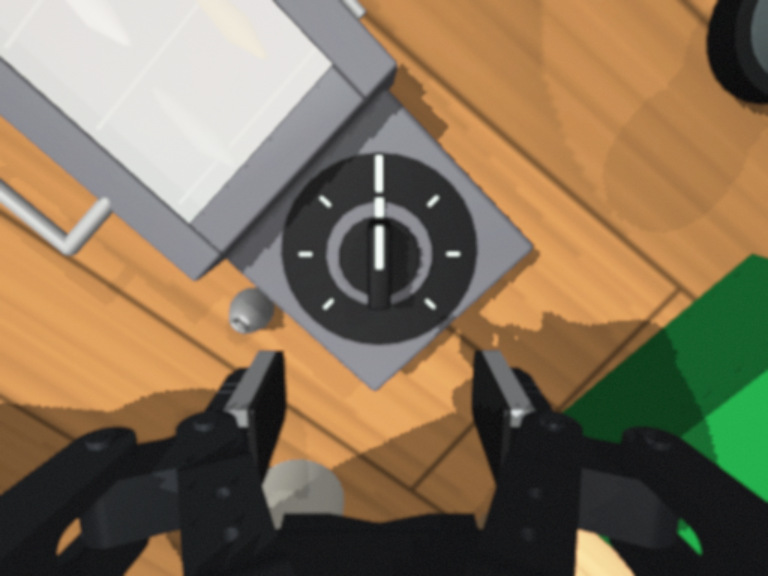

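```bash
cat >> h.py <<'E'
PSI=np.radians(-6.65); HV=np.array([np.cos(PSI),np.sin(PSI),0]); ZV=np.array([0,0,1.]); BAR=np.array([479.3,13.0,100])
def tilt(P=45):
    p=np.radians(P); x=-np.cos(p)*ZV+np.sin(p)*HV; y=np.sin(p)*ZV+np.cos(p)*HV
    return R.from_matrix(np.c_[x,y,np.cross(x,y)])
def barpos(th): t=np.radians(th); return BAR+205*(1-np.cos(t))*HV+205*np.sin(t)*ZV
def tcp(th,depth=15,P=45): return barpos(th)+depth*tilt(P).as_matrix()[:,0]
E
python3 -c "
from h import *
print(tcp(0,-85),delta(tcp(0,-85),tilt()))"
```

```text
[419.60029867  19.96029174 160.1040764 ] [  91.  -261.8   -6.9  -42.7   17.7   42.7]
```

Emit:
carry_out([
  [0.48,0,-262,-7,-42.7,17.7,42.7],
  [0.48,20,-262,-7,-42.7,17.7,42.7],
  [0.48,40,-262,-7,-42.7,17.7,42.7],
  [0.48,60,-262,-7,-42.7,17.7,42.7],
  [0.48,91,-262,-7,-42.7,17.7,42.7],
])

```text
time_s: 6.45
eef_pos: [421.1, 20.7, 165.4]
ee_rot: [0.576, 0.684, 0.24, -0.378]
force: [1.9, 0.8, -1.5]
grip_width: 0.26
```

```bash
python3 -c "
from h import *
print(ctrl.sense()['joints'].round(2),delta(tcp(0,-85),tilt()))"
```

```text
[-0.26 -0.11  2.32  0.19  0.28 -0.17] [ 3.4 -4.2  1.3 -7.4  2.6  7.5]
```

```bash
python3 -c "
from h import *
print(delta(tcp(0,-70,30),tilt(30)))"
```

```text
[18.2 15.9 -1.9 -7.7  1.6 -7.5]
```

Emit:
carry_out([
  [0.48,18,16,-2,-7.7,1.6,-7.5],
  [0.48,18,16,-2,-7.7,1.6,-7.5],
  [0.48,18,16,-2,-7.7,1.6,-7.5],
  [0.48,18,16,-2,-7.7,1.6,-7.5],
  [0.48,18,16,-2,-7.7,1.6,-7.5],
])

```text
time_s: 7.08
eef_pos: [447.1, 15.0, 162.3]
ee_rot: [0.589, 0.633, 0.317, -0.391]
force: [0.7, 0.0, -0.1]
grip_width: 0.261
```

```bash
python3 - <<'E'
from h import *
s=ctrl.sense();cm=cam("wrist",s);im=viewer.capture("wrist")[:,:,::-1].copy()
print(s['joints'].round(2),delta(tcp(0,-70,30),tilt(30)),delta(tcp(0,15,30),tilt(30)))
LV=np.array([-HV[1],HV[0],0])
print("bar ends",w2px(cm,[BAR+55*LV,BAR,BAR-55*LV])*1.5)
cv2.imwrite("pics/w3.png",cv2.resize(im,None,fx=1.5,fy=1.5))
E
```

```text
[-0.28 -0.01  2.18  0.18  0.46 -0.29] [ 0.1 -3.2 -1.7 -0.3  0.1  0.2] [85.1 -3.  -1.8 -0.3  0.1  0.2]
bar ends [[368.04001278 171.42860652]
 [369.44882747 299.75353393]
 [370.64940719 412.14285995]]
```

View pics/w3.png

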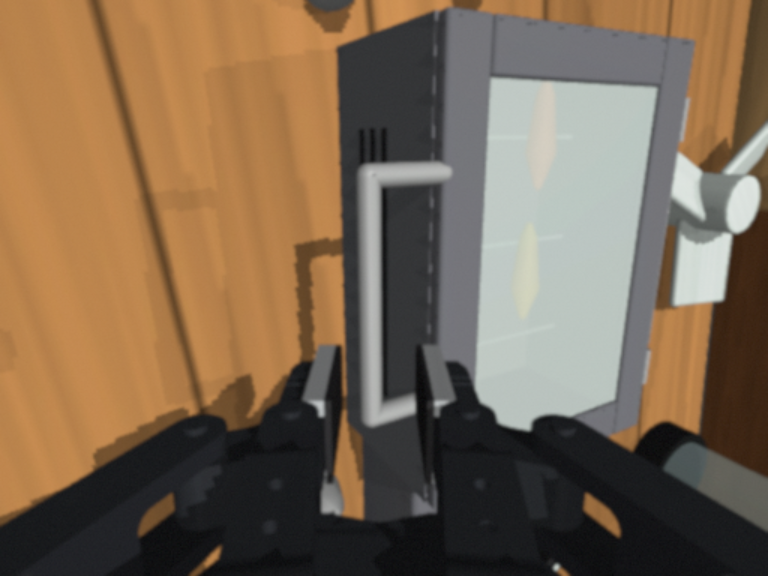

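Emit:
carry_out([
  [0.48,20,-3,-2,0,0,0],
  [0.48,45,-3,-2,0,0,0],
  [0.48,65,-3,-2,0,0,0],
  [0.48,80,-3,-2,0,0,0],
  [0.48,85,-3,-2,0,0,0],
])

```text
time_s: 7.75
eef_pos: [486.7, 12.4, 86.3]
ee_rot: [0.588, 0.632, 0.318, -0.391]
force: [-0.1, 0.6, 0.3]
grip_width: 0.26
```

Emit:
carry_out([
  [1,0,0,0,0,0,0],
  [1,0,0,0,0,0,0],
  [1,0,0,0,0,0,0],
  [1,0,0,0,0,0,0],
  [1,0,0,0,0,0,0],
], newtons=35)

```text
time_s: 8.38
eef_pos: [486.0, 12.5, 86.7]
ee_rot: [0.588, 0.632, 0.318, -0.391]
force: [-4.8, -1.1, -1.7]
grip_width: 0.102
```

```bash
python3 - <<'E'
from h import *
print(ctrl.sense()['joints'].round(2),delta(tcp(0,15,30),tilt(30)))
Rt=tilt(30)
for a in ((0,8,16,24,32,40,50),): 
    for t in a: print(t,(Rt.inv().apply(barpos(t)-barpos(0))).round(1))
E
```

```text
[-0.25  0.24  2.16  0.29  0.24 -0.39] [ 0.1  0.8  0.3 -0.3  0.   0.3]
0 [0. 0. 0.]
8 [-23.7  16.    0. ]
16 [-45.   35.1   0. ]
24 [-63.3  57.    0. ]
32 [-78.5  81.3   0. ]
40 [-90.1 107.4   0. ]
50 [-99.4 141.9   0. ]
```

Emit:
carry_out([
  [1,-15.1,9.6,0,0,0,0],
  [1,-29.3,20.5,0,0,0,0],
  [1,-42.5,32.6,0,0,0,0],
  [1,-54.5,45.8,0,0,0,0],
  [1,-63.3,57,0,0,0,0],
])

```text
time_s: 9.0
eef_pos: [502.1, 10.7, 169.3]
ee_rot: [0.588, 0.631, 0.32, -0.392]
force: [-17.1, -0.5, 4.0]
grip_width: 0.102
```

```bash
python3 - <<'E'
from h import *
s=ctrl.sense();print(s['joints'].round(2),s['force'],delta(tcp(24,15,30),tilt(30)))
Rt=tilt(30)
for t in (29,34,39,44,50): print(t,(Rt.inv().apply(barpos(t)-barpos(24))).round(1))
E
```

```text
[-0.25  0.1   2.03  0.13  0.5  -0.23] [-17.11881579  -0.47677868   3.98507276] [ 0.2  2.5  0.4 -0.2  0.   0.6]
29 [-9.9 14.9  0. ]
34 [-18.4  30.6   0. ]
39 [-25.5  47.    0. ]
44 [-31.2  64.    0. ]
50 [-36.   84.9   0. ]
```

Emit:
carry_out([
  [1,-9.9,14.9,0,0,0,0],
  [1,-18.4,30.6,0,0,0,0],
  [1,-25.5,47,0,0,0,0],
  [1,-31.2,64,0,0,0,0],
  [1,-36,84.9,0,0,0,0],
])

```text
time_s: 9.62
eef_pos: [559.8, 3.9, 244.6]
ee_rot: [0.589, 0.633, 0.318, -0.39]
force: [2.0, 3.2, -6.8]
grip_width: 0.102
```

Emit:
carry_out([
  [1,0,0,0,0,0,0],
  [1,0,0,0,0,0,0],
  [1,0,0,0,0,0,0],
  [1,0,0,0,0,0,0],
  [1,0,0,0,0,0,0],
])

```text
time_s: 10.25
eef_pos: [560.0, 3.9, 244.8]
ee_rot: [0.589, 0.633, 0.317, -0.39]
force: [-5.5, 5.1, 4.6]
grip_width: 0.099
```

```bash
python3 - <<'E'
from h import *
s=ctrl.sense();print(s['joints'].round(2),s['force'],s['dq'].round(3),delta(tcp(50,15,30),tilt(30)))
b=s['eef_pos']-15*rot(s['ee_rot']).as_matrix()[:,0]
hg=BAR+205*HV; d=b-hg; print("theta est",np.degrees(np.arctan2(d[2],-d@HV)),np.hypot(d[2],d@HV))
im=viewer.capture("side")[:,:,::-1]; cv2.imwrite("pics/s2raw.png",im)
cv2.imwrite("pics/s2.png",cv2.resize(im[110:290,150:400],None,fx=3,fy=3,interpolation=cv2.INTER_CUBIC))
E
```

```text
[-0.23  0.13  1.78  0.09  0.71 -0.16] [-5.54727263  5.05967146  4.55573895] [ 0.001 -0.001  0.001 -0.     0.     0.   ] [ 0.4 -0.8  0.3 -0.3  0.   0.1]
theta est 50.23688184354839 205.291926301706
```

View pics/s2.png

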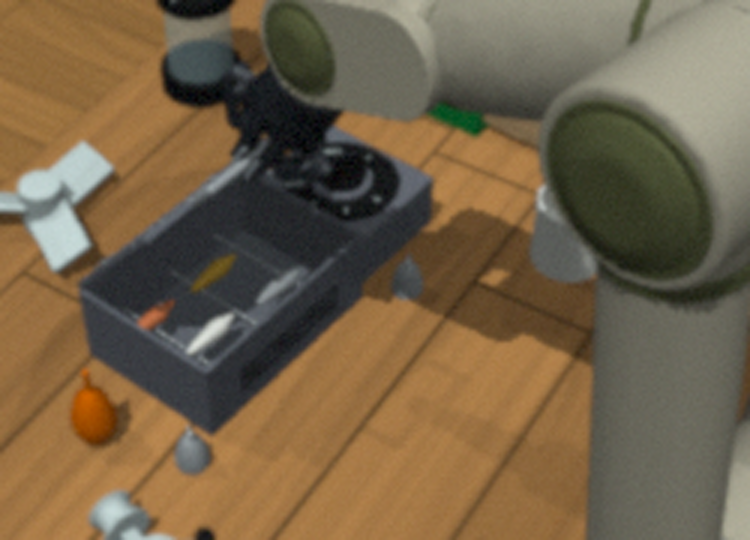

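The side camera sees the lid almost exactly edge-on, as expected at 50° (hinge line in the crop runs from about (80,285) to (260,150)). The bar is still gripped, the bobber and sinkers haven't moved, and the arm is still. I'm handing in.

```bash
python3 -c "
from rig import order
print(order.finish_job())"
```

```text
the job is handed in; nothing more can be done
None
```

I turned the fan knob to the long mark with the lid shut, then raised the lid by its bar to about 50° and handed in at about 10.3 s, still gripping it.

- **Knob:** it stood at about 55°, and I turned it 80° clockwise. A wrist picture afterwards showed the pointer in line with the long mark and the lid still shut. I took no new picture of the knob after lifting the lid, but nothing touched it from then on.
- **Lid:** I worked out the angle from the gripper pose as 50.2°, with the bar 205.3 mm from the hinge (205 mm given). The gripper read 0.099 open, which fits the 10 mm bar. Joint speeds were about zero and the tool force was under 10 N. The side picture shows the lid almost edge-on, as expected at 50°.
- **Other tackle:** the bobber, sinkers and mug looked undisturbed. The reel and the drawer were only partly in view or hidden in that last crop, but the arm never went near them.

No check failed or disagreed. The sideways force rose briefly to about 17 N midway through the lift, well under the limits.

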